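# Set the placket template over the edge of the machine bed

## Task

The thin aluminium template lies askew on top of the white machine bed: without lifting it, slide it flat with the fingertips until its long left side lies snug along the guide rail and it overhangs the bed's front edge by 40 mm, so that the line scribed across it lies right over the edge and a shirt placket can be folded round its lip. Leave everything else where it is.

Things in the scene. Friction and masses are not known exactly. Their poses are not given: they have to be found in the camera images.
- bed: white fixed machine bed, 420 (x) x 620 (y) mm, flat top 110 mm above the table. Origin at table level below the middle of its front edge; x to the rear, y left, z up: the front edge (nearest the robot) is x = 0. Bowl feeder on it: 260 mm across, centre x 275, y -165 mm, rising 90 mm above the top; feed track along the rear (x above 310 mm), rising up to 95 mm
- guide_face (a point): point at x = 0, y = 170, z = 110 mm in the bed's frame, axes as the bed's: the inner face of the guide rail, drawn out to the front edge, at the bed's top. The rail is a fixed aluminium bar 16 mm wide and 12 mm high running back from the front edge, x = 5 to 195 mm, its inner face at y = 170 mm facing right (-y)
- template: loose aluminium plate 140 (x) x 95 (y) x 5 mm, about 0.17 kg, flat on the bed right of the guide rail, turned up to 15 degrees from it, with a few holes and a dark line scribed across its top. Origin at the centre of its underside; x along its length to its rear end, y to its left side. Front end (nearest the robot) at x = -70 mm. It slides under a push of 1 to 2 N
- template_line (a point): middle of the scribed line, on the template's top, 40 mm behind its front end (30 mm ahead of its centre); axes as the template's
- corner_front (a point): front left lower corner of the template; axes as the template's
- corner_rear (a point): rear left lower corner of the template; axes as the template's
- bobbin_a: steel bobbin with thread, 21 mm across, 9 mm high, flat on the bed to the right of the template; origin at its underside
- bobbin_b: the same kind of bobbin, flat on the bed behind the template
- thumb_nut: steel thumb nut, 22 mm across, 22 mm high, on the bed's front right part; origin at its underside
- button_jar: glass jar with a white lid, 52 mm across, 75 mm high, on the bed left of the guide rail; origin at its underside
- screwdriver: black screwdriver, 150 mm long, lying on the bed left of the guide rail
Not all that is in view belongs to the job. Several things have the shape of the template; the one meant has the colours described above.

How it is judged:
By the outcome, as a careful person would: the job done as asked, in the order asked, and still so for the second after the job is handed in, with the robot touching nothing.
It also fails if it takes over 61 s, if anything falls off the work surface, if the arm or the gripper's body presses on something with over 40 N, if the wrist force passes 120 N, or if a joint passes its speed limit or range.

## Robot

A 6-joint arm with a two-finger parallel gripper is mounted at the origin on the work surface. World frame = base frame: x ahead of the robot, y to its left, z up, the work surface at z = 0. Lengths are in m, angles in rad, forces in N, time in s.
With the tool pointing down it reaches from about 0.425 to 0.95 m from the base axis. Payload 3.5 kg.
Tool frame: the origin (TCP) lies midway between the tips of the shut fingers; the grasp point (between the pads) lies ctrl.grasp_offset behind it (ctrl.grasp_offset is the distance from the TCP to the grasp point, in m); x points along the fingers, y is the direction in which the jaws open and shut, and the axes are right-handed (so a half turn about x gives the same grasp; the last joint's range is limited). The gripper opens to 85 mm and grips with 20 to 120 N. Pads are 22 mm wide; open, the fingers measure 114 mm over their backs; the gripper's body (76 mm by 85 mm) begins 54 mm behind the grasp point. The pads swing forward as they close: fully open they stand 13 mm farther back than shut.
Start: joints at [1.018, 0.286, 1.577, -0, 1.279, -0.15], TCP at [0.265, 0.621, 0.231] pointing down, gripper open.
Joint ranges: [-2.77, 2.77], [-0.9, 2.22], [0.21, 2.48], [-1.53, 4.67], [0.24, 2.81], [-2.84, 2.84]. Speed limits (rad/s): [2.79, 2.79, 3.14, 3.14, 3.14, 3.14].

## Interface

Orientations are given as a unit quaternion [x, y, z, w].
In Python, from plant import readout, read_camera, sign_off, ctrl gives the robot as it stands.
- The arm moves only by the tool drive_tool, never from a script. Its argument "steps" is a list of rows, each a list of 5 numbers: the shift along the tool's x, y, z in cm, then the turn about the tool's x in degrees, then the opening, from 0 (shut) to 1 (fully open). A call has 1 to 10 rows; each row shifts and turns the commanded pose from where the row before left it, along the tool's axes as they then stand; what a row does not reach is not made up. A row lasts 1/10 s, in which the tool goes at most 50 mm and 8.59 degrees, less where a joint would pass 70% of its speed; a pose out of reach is approached as far as the arm can. A call is refused whole if a number of a shift passes 5 or a number of a turn 8.59, either way. A call with a gripper value outside its range is refused whole. The fingers move at their own pace and stop on an object; "force" is the grip in N (left out, the last holds). Time passes only in rows, so rows that do not move let the fingers close. It gives the time, the measured TCP pose, the force and the opening at its end, in the units of the state.
- readout.get_state(): the state, without advancing time (a new reading comes with each control period).
- read_camera(name): name is "scene" or "side" or "wrist"; returns a dict with "frame" (480x640x3 uint8, red, green, blue), "vertical_fov" (degrees; the focal length in pixels is half the picture's height over the tangent of half this angle, whatever the lens; pixels are square), "cx", "cy" (the principal point, pixels), "k1" (the pictures are not rectified: a ray, as slopes to the right and down, at radius r is drawn at 1 + k1 r^2 times it, then the intrinsics apply), "eye" and "orientation" of the camera in the world. Camera axes: x right, y up, looking along -z (the intrinsics and any distortion apply to the point x, -y, -z); pixel columns grow to the right and rows downward; lengths in m; the calibration is good to about 2 mm. A picture is of the moment at which its call begins. There is no depth.
- sign_off(): hands the job in, once; it reports no verdict.
The state is a dict: "time": time; "qpos": joint angles; "dq": joint speeds; "joint_efforts": joint torques, N m; "eef_pos": TCP position; "tcp_rot": TCP orientation; "contact_force": force on the tool from outside, world axes, zero at the start; "wrist_torque": the same for the moment, N m; "opening": opening from 0.0 (shut) to 1.0 (fully open).
Only numpy, scipy, OpenCV 4.12 (cv2) and the standard library are available. Lean on these libraries where they do the work, as an engineer would, in place of code of your own. Each camera call takes 0.05 s, during which the arm holds its last target. There are 200 camera calls.

## Working session

There is one attempt and no reset: what is moved stays moved. The work goes in short steps, Python scripts to look and compute and a tool call to move; the robot and the scene stay as the last step left them, time stands still between calls to the robot, and variables do not carry over. Pictures are saved under pics/ and viewed, about 8 in all and at most 12, crops included, and the job is handed in when it is done.

Besides the shell and the picture viewer there is one more tool, called after "Request:" by a JSON object that holds its "fn" and its "kwargs", one argument or row to a line. drive_tool: Moves the arm, as the interface text tells. Its arguments: {"type":"object","properties":{"steps":{"type":"array","items":{"type":"array","items":{"type":"number"}}},"force":{"type":"number"}},"required":["steps"]}

```bash
mkdir -p pics; ls
cat > h.py <<'E'
import numpy as np, cv2
from scipy.spatial.transform import Rotation as R
from plant import readout, read_camera, sign_off, ctrl
def cam(n):
    c=read_camera(n); c['f']=c['frame'].shape[0]/2/np.tan(np.radians(c['vertical_fov'])/2)
    c['K']=np.array([[c['f'],0,c['cx']],[0,c['f'],c['cy']],[0,0,1]]); c['D']=np.array([c['k1'],0,0,0.])
    c['M']=R.from_quat(c['orientation']).as_matrix()@np.diag([1,-1,-1]); c['eye']=np.array(c['eye']); return c
def toplane(c,px,z):
    u=cv2.undistortPoints(np.array(px,float).reshape(-1,1,2),c['K'],c['D']).reshape(-1,2)
    d=np.c_[u,np.ones(len(u))]@c['M'].T
    return c['eye']+d*((z-c['eye'][2])/d[:,2])[:,None]
def proj(c,P):
    M=c['M'].T; return cv2.projectPoints(np.array(P,float).reshape(-1,1,3),cv2.Rodrigues(M)[0],-M@c['eye'],c['K'],c['D'])[0].reshape(-1,2)
def save(n,img): cv2.imwrite('pics/'+n+'.png',cv2.cvtColor(img,cv2.COLOR_RGB2BGR))
E
python3 - <<'E'
from h import *
for n in ['scene','side','wrist']:
    c=cam(n); save(n+'0',c['frame']); np.savez(n+'0.npz',**c); print(n,c['eye'],c['M'][:,2],c['k1'],c['f'])
print(readout.get_state(),ctrl.grasp_offset)
E
```

```text
pics
scene [1.18673568 0.61990244 0.78731222] [-0.6146256  -0.51705358 -0.59572726] 0.06785394907824471 623.7846569496943
side [ 0.15788849 -0.39584512  0.78804491] [ 0.38064253  0.47135937 -0.79556999] -0.009325055200841764 495.20619508574663
wrist [0.2019866  0.64719207 0.37168495] [ 0.24306747 -0.10519056 -0.96428894] -0.02445554271890863 332.3360951282263
{'time': 0.15, 'qpos': array([ 1.01798442e+00,  2.86989184e-01,  1.57788689e+00,  4.92082806e-06,
        1.27862713e+00, -1.50001058e-01]), 'dq': array([ 0.00016904, -0.00127916, -0.00365588,  0.00046073,  0.00153178,
        0.00070927]), 'joint_efforts': array([ 1.87968640e-04, -4.06603503e+01, -2.93142325e+01, -1.59358806e-04,
        3.93313516e-03, -2.25351769e-06]), 'eef_pos': array([0.26429114, 0.62052458, 0.23022193]), 'tcp_rot': array([ 0.14082107,  0.69304726, -0.14208832,  0.69257911]), 'contact_force': array([ 1.03378109, -0.47441841, -0.35110626]), 'wrist_torque': array([0.01138513, 0.02811874, 0.05699557]), 'opening': 0.9984661380557704} 0.0187
```

View pics/scene0.png

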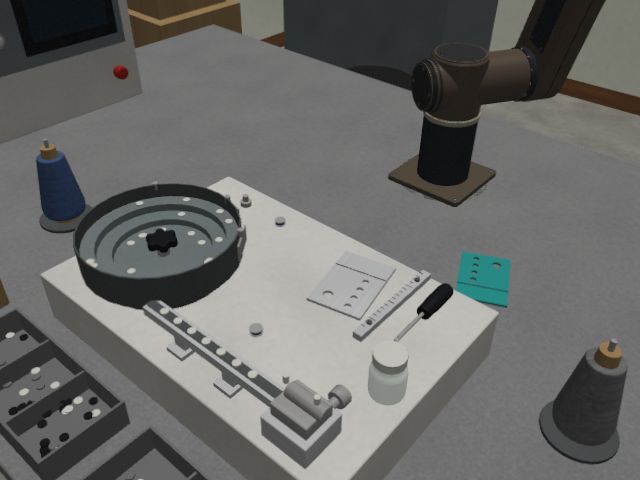

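View pics/wrist0.png

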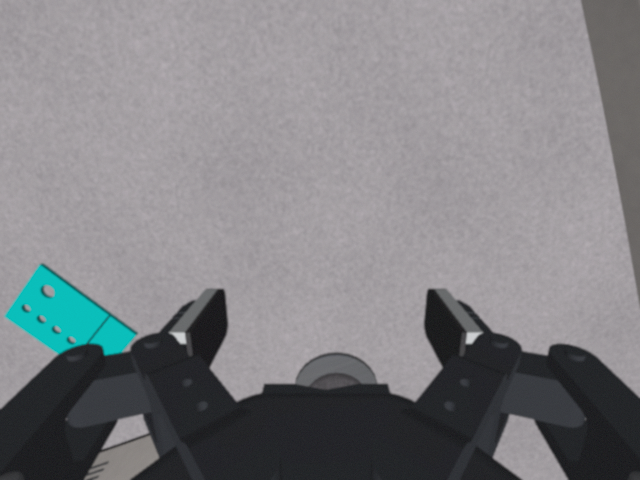

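View pics/side0.png

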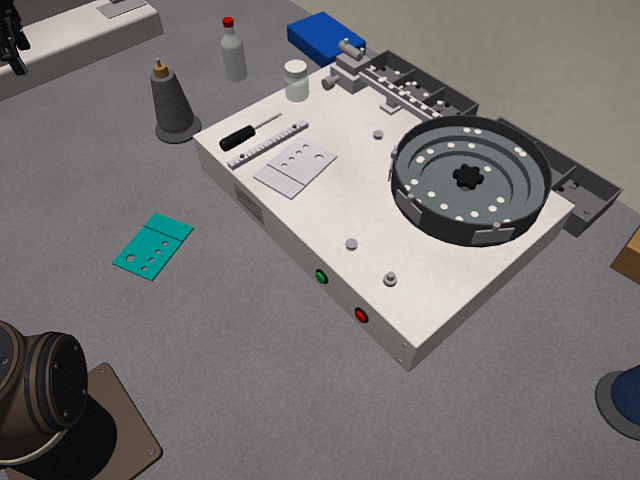

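The side view shows the bed's front edge from about (195,140) to (411,348), the rail at (230-305, 125-165) and the template at (255-337, 138-197). The scene view shows the template near (352,283). I'll enlarge both for corner picking.

Run:
```python
from h import *
a=cv2.imread('pics/side0.png')[110:210,190:350]; b=cv2.imread('pics/scene0.png')[240:350,295:455]
a=cv2.resize(a,None,fx=5,fy=5,interpolation=cv2.INTER_CUBIC)[:, :800]; 
b=cv2.resize(b,None,fx=5,fy=5,interpolation=cv2.INTER_CUBIC)
cv2.imwrite('pics/c1.png',a); cv2.imwrite('pics/c2.png',b)
for n,pts in [('side',[(196,141),(411,348),(570,212)]),('scene',[(494,316),(228,180),(45,280)])]:
    c=dict(np.load(n+'0.npz')); print(n,toplane(c,pts,.11).round(4).tolist())
```

```text
side [[0.4526, 0.3517, 0.11], [0.4527, -0.2418, 0.11], [0.8546, -0.2472, 0.11]]
scene [[0.4701, 0.37, 0.11], [0.4722, -0.2337, 0.11], [0.8804, -0.2227, 0.11]]
```

View pics/c1.png

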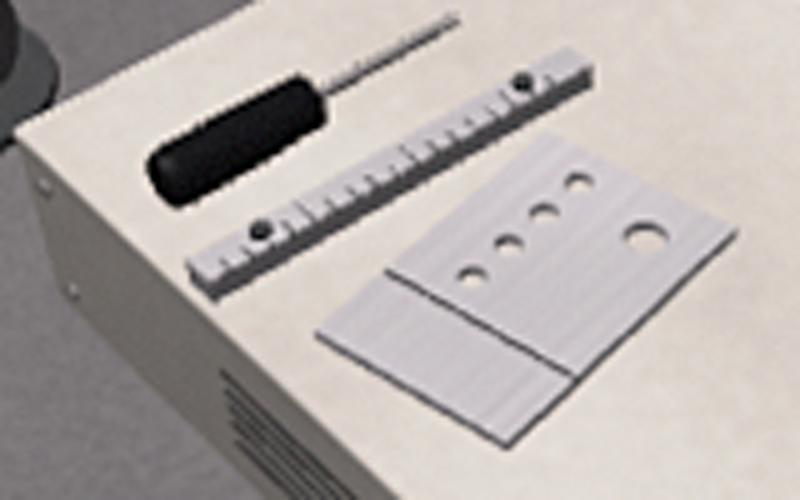

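View pics/c2.png

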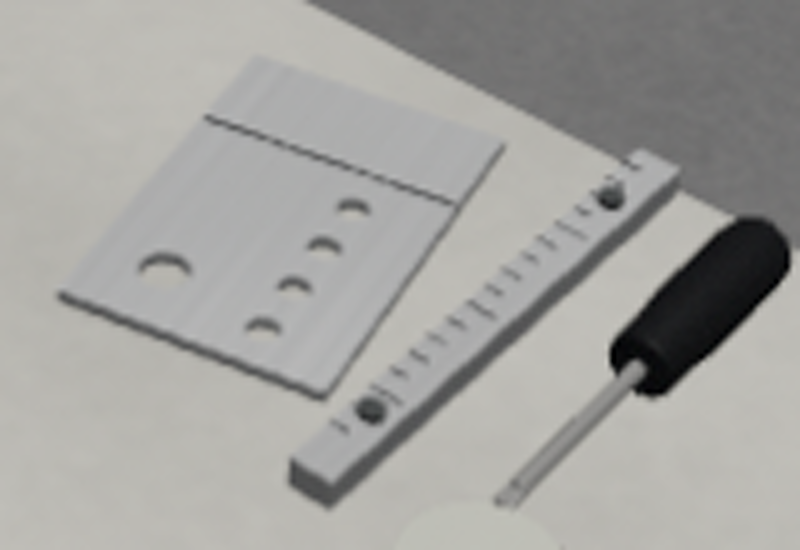

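Crops: the side one has the template's corners at about (317,334), (506,445), (737,232) and (548,130). The rail's near inner lower corner is at about (212,298). The scene one has the template's corners at (503,146), (325,398), (60,295) and (255,55). I'll triangulate these.

Run:
```python
from h import *
A=dict(np.load('side0.npz'));B=dict(np.load('scene0.npz'))
s=lambda p:np.array(p)/5+[190-.4,110-.4]
t=lambda p:np.array(p)/5+[295-.4,240-.4]
names='FL FR RR RL lineL lineR railFin_top railFout_top railRin_top bedFL bedFR'.split()
pa=[s(p) for p in [(317,332),(506,442),(737,230),(548,130),(387,270),(576,377),(213,284),(190,264),(593,66),(15,133)]]+[np.array((412,348.))]
pb=[t(p) for p in [(503,146),(255,55),(60,293),(325,394),(453,204),(205,117),(640,149),(681,170),(290,461)]]+[np.array((495,316.)),np.array((228,179.))]
def ray(c,p):
    u=cv2.undistortPoints(np.array(p).reshape(1,1,2),c['K'],c['D']).ravel(); d=c['M']@np.r_[u,1]; return d/np.linalg.norm(d)
for n,p,q in zip(names,pa,pb):
    M=0;b=0
    for c,x in((A,p),(B,q)):
        d=ray(c,x);P=np.eye(3)-np.outer(d,d);M=M+P;b=b+P@c['eye']
    X=np.linalg.solve(M,b); e=[np.linalg.norm(np.cross(X-c['eye'],ray(c,x)))*1e3 for c,x in((A,p),(B,q))]
    print(n,(X*1e3).round(1),np.round(e,1))
z=.115
print('side plane',(toplane(A,pa[:6],z)[:,:2]*1e3).round(1).tolist());print('scene plane',(toplane(B,pb[:6],z)[:,:2]*1e3).round(1).tolist())
print('rail',(toplane(A,pa[6:9],.122)[:,:2]*1e3).round(1).tolist(),(toplane(B,pb[6:9],.122)[:,:2]*1e3).round(1).tolist())
print(A['cx'],A['cy'],B['cx'],B['cy'],B['M'],A['M'])
```

```text
FL [481.  191.8 113.3] [0.4 0.4]
FR [499.7  99.4 115.2] [0.7 0.7]
RR [636.3 128.5 113.9] [0.3 0.3]
RL [617.  220.9 115.1] [0.3 0.3]
lineL [519.4 198.5 116. ] [0.4 0.4]
lineR [538.7 108.  115.5] [0. 0.]
railFin_top [461.5 231.9 121.7] [0.3 0.3]
railFout_top [461.1 247.6 121.1] [0.5 0.5]
railRin_top [651.3 233.8 121. ] [0.2 0.2]
bedFL [459.1 370.9 104.4] [3.7 3.7]
bedFR [ 459.7 -243.2  102.4] [3.3 3.3]
side plane [[479.9, 190.7], [499.4, 100.2], [635.7, 127.5], [616.8, 221.2], [519.7, 199.8], [539.0, 108.4]]
scene plane [[483.2, 192.7], [500.1, 98.8], [637.0, 129.5], [617.2, 220.6], [518.8, 197.7], [538.2, 107.6]]
rail [[461.5, 231.3], [461.0, 246.1], [650.4, 232.9]] [[461.4, 232.2], [461.6, 248.3], [652.3, 234.3]]
317.1954024079004 235.7827776581764 321.12524889758515 234.68942533441557 [[-0.65135988  0.44493334 -0.6146256 ]
 [ 0.75864768  0.39637015 -0.51705358]
 [ 0.01356486 -0.80307224 -0.59572726]] [[ 0.76355416 -0.52162852  0.38064253]
 [-0.64551651 -0.60093991  0.47135937]
 [-0.01713121 -0.60561945 -0.79556999]]
```

Run:
```python
from h import *
A=dict(np.load('side0.npz'));B=dict(np.load('scene0.npz'))
for n,p,q,z in [('bobA',(351,244),(280,221),.119),('bobB',(378,134.5),(256,328),.119),('nut',(390,280),(246,201),.125),('jar lid',(296,67),(390,357),.185)]:
    print(n,(toplane(A,[p],z)*1e3).round(0),(toplane(B,[q],z)*1e3).round(0))
r=R.from_quat(readout.get_state()['tcp_rot']).as_matrix();print(r.round(4))
W=r.T@np.array([.540-.2643,.085-.6205,0]);print(W.round(3))
```

```text
bobA [[510. -50. 119.]] [[516. -45. 119.]]
bobB [[735. 116. 119.]] [[739. 119. 119.]]
nut [[ 505. -145.  125.]] [[ 517. -133.  125.]]
jar lid [[697. 326. 185.]] [[706. 334. 185.]]
[[-1.00e-03  3.92e-01  9.20e-01]
 [-1.60e-03  9.20e-01 -3.92e-01]
 [-1.00e+00 -1.90e-03 -3.00e-04]]
[ 0.001 -0.385  0.464]
```

Request:
{"fn": "drive_tool", "kwargs": {
  "steps": [
    [0, -2.84, 3.35, 0, 0.6],
    [0, -2.84, 3.35, 0, 0.6],
    [0, -2.84, 3.35, 0, 0.6],
    [0, -2.84, 3.35, 0, 0.6],
    [0, -2.84, 3.35, 0, 0.6],
    [0, -2.84, 3.35, 0, 0.6],
    [0, -2.84, 3.35, 0, 0.6],
    [0, -2.84, 3.35, 0, 0.6],
    [0, -2.84, 3.35, 0, 0.6],
    [0, -2.84, 3.35, 0, 0.6]
  ],
  "force": 40
}}

```text
time: 1.15
eef_pos: [0.4617, 0.2267, 0.2312]
tcp_rot: [0.141, 0.693, -0.141, 0.693]
contact_force: [-0.7, 0.9, -0.1]
opening: 0.6
```

Request:
{"fn": "drive_tool", "kwargs": {
  "steps": [
    [0, -2.84, 3.35, 0, 0.6],
    [0, -2.84, 3.35, 0, 0.6],
    [0, -2.84, 3.35, 0, 0.6],
    [0, -2.84, 3.35, 0, 0.6],
    [0, 0, 0, 8.3, 0.6],
    [0, 0, 0, 8.3, 0.6],
    [0, 0, 0, 8.3, 0.6],
    [0, 0, 0, 8.3, 0.6],
    [0, 0, 0, 8.3, 0.6],
    [0, 0, 0, 8.3, 0.6]
  ]
}}

```text
time: 2.15
eef_pos: [0.5399, 0.0713, 0.2309]
tcp_rot: [0.422, 0.568, -0.422, 0.567]
contact_force: [-0.8, 0.1, -0.0]
opening: 0.601
```

Request:
{"fn": "drive_tool", "kwargs": {
  "steps": [
    [2, 0, 0, 8.3, 0.6],
    [2, 0, 0, 8.3, 0.6],
    [2, 0, 0, 0, 0.6],
    [2, 0, 0, 0, 0.6],
    [1, 0, 0, 0, 0.6],
    [0, 0, 0, 0, 0.6],
    [0, 0, 0, 0, 0.6]
  ]
}}

```text
time: 2.85
eef_pos: [0.5405, 0.0714, 0.1419]
tcp_rot: [0.498, 0.502, -0.498, 0.502]
contact_force: [-0.1, -0.3, 1.0]
opening: 0.6
```

Request:
{"fn": "drive_tool", "kwargs": {
  "steps": [
    [1, 0, 0, 0, 0.6],
    [1, 0, 0, 0, 0.6],
    [0.5, 0, 0, 0, 0.6],
    [0.2, 0, 0, 0, 0.6],
    [0.1, 0, 0, 0, 0.6],
    [0, 0, 0, 0, 0.6]
  ]
}}

```text
time: 3.45
eef_pos: [0.5403, 0.0714, 0.1133]
tcp_rot: [0.498, 0.502, -0.498, 0.502]
contact_force: [-0.7, 0.1, -0.7]
opening: 0.596
```

Request:
{"fn": "drive_tool", "kwargs": {
  "steps": [
    [0.1, 0, 0, 0, 0.6],
    [0.1, 0, 0, 0, 0.6],
    [0, 0, 0, 0, 0.6]
  ]
}}

```text
time: 3.75
eef_pos: [0.5402, 0.0714, 0.1114]
tcp_rot: [0.498, 0.502, -0.498, 0.502]
contact_force: [0.2, -0.7, -0.1]
opening: 0.603
```

Request:
{"fn": "drive_tool", "kwargs": {
  "steps": [
    [0.1, 0, 0, 0, 0.6],
    [0.1, 0, 0, 0, 0.6],
    [0, 0, 0, 0, 0.6]
  ]
}}

```text
time: 4.05
eef_pos: [0.54, 0.0714, 0.1091]
tcp_rot: [0.498, 0.502, -0.498, 0.502]
contact_force: [0.3, -0.2, -0.1]
opening: 0.601
```

Request:
{"fn": "drive_tool", "kwargs": {
  "steps": [
    [0.1, 0, 0, 0, 0.6],
    [0, 0, 0, 0, 0.6]
  ]
}}

```text
time: 4.25
eef_pos: [0.5401, 0.0714, 0.1082]
tcp_rot: [0.498, 0.502, -0.498, 0.502]
contact_force: [0.3, -0.1, 0.1]
opening: 0.598
```

Request:
{"fn": "drive_tool", "kwargs": {
  "steps": [
    [0.1, 0, 0, 0, 0.6],
    [0, 0, 0, 0, 0.6]
  ]
}}

```text
time: 4.45
eef_pos: [0.5401, 0.0714, 0.1072]
tcp_rot: [0.498, 0.502, -0.498, 0.502]
contact_force: [0.1, -0.1, -0.1]
opening: 0.597
```

Request:
{"fn": "drive_tool", "kwargs": {
  "steps": [
    [0.1, 0, 0, 0, 0.6],
    [0, 0, 0, 0, 0.6]
  ]
}}

```text
time: 4.65
eef_pos: [0.5403, 0.0714, 0.1068]
tcp_rot: [0.498, 0.502, -0.498, 0.502]
contact_force: [-1.5, 0.8, 3.1]
opening: 0.602
```

Request:
{"fn": "drive_tool", "kwargs": {
  "steps": [
    [0.1, 0, 0, 0, 0.6],
    [0, 0, 0, 0, 0.6]
  ]
}}

```text
time: 4.85
eef_pos: [0.5403, 0.0713, 0.1068]
tcp_rot: [0.498, 0.502, -0.498, 0.502]
contact_force: [-4.3, -0.0, 7.8]
opening: 0.596
```

Request:
{"fn": "drive_tool", "kwargs": {
  "steps": [
    [0.1, 0, 0, 0, 0.6],
    [0, 0, 0, 0, 0.6]
  ]
}}

```text
time: 5.05
eef_pos: [0.5404, 0.0714, 0.1067]
tcp_rot: [0.497, 0.502, -0.498, 0.502]
contact_force: [-6.9, -0.1, 11.8]
opening: 0.601
```

Request:
{"fn": "drive_tool", "kwargs": {
  "steps": [
    [-0.45, 0, 0, 0, 0.6],
    [0, 0, -0.5, 0, 0.6],
    [0, 0, -0.5, 0, 0.6],
    [0, 0, -0.5, 0, 0.6],
    [0, 0, -0.4, 0, 0.6],
    [0, 0, -0.4, 0, 0.6],
    [0, 0, -0.4, 0, 0.6],
    [0, 0, -0.4, 0, 0.6],
    [0, 0, -0.4, 0, 0.6],
    [0, 0, 0, 0, 0.6]
  ]
}}

```text
time: 6.05
eef_pos: [0.5399, 0.1069, 0.1089]
tcp_rot: [0.498, 0.502, -0.497, 0.502]
contact_force: [0.0, -0.1, 0.5]
opening: 0.6
```

Request:
{"fn": "drive_tool", "kwargs": {
  "steps": [
    [0, 0, -0.3, 0, 0.6],
    [0, 0, -0.3, 0, 0.6],
    [0, 0, -0.2, 0, 0.6],
    [0, 0, -0.2, 0, 0.6],
    [0, 0, -0.2, 0, 0.6],
    [0, 0, 0, 0, 0.6]
  ]
}}

```text
time: 6.65
eef_pos: [0.5398, 0.1186, 0.1089]
tcp_rot: [0.498, 0.502, -0.498, 0.502]
contact_force: [-0.2, -0.1, -0.7]
opening: 0.601
```

Run:
```python
from h import *
c=cam('side'); np.savez('side1.npz',**c); a=c['frame'][100:210,170:330]; b=cam('scene'); np.savez('scene1.npz',**b); b=b['frame'][230:350,300:460]
save('s1',np.vstack([cv2.resize(a,(640,440)),cv2.resize(b,(640,480))])[:, :][:920])
save('s1',cv2.resize(np.hstack([a,b[:110]]),None,fx=2.5,fy=2.5,interpolation=cv2.INTER_CUBIC))
```

```text
(no output)
```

View pics/s1.png

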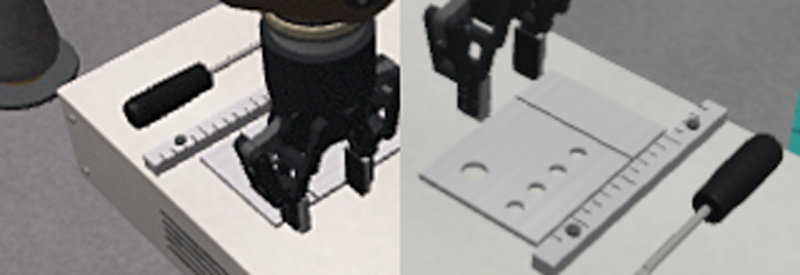

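The scene half shows the template turned nearly parallel to the rail and close to it, with both fingers along its right side. I'll close the gap gently.

Request:
{"fn": "drive_tool", "kwargs": {
  "steps": [
    [0, 0, -0.2, 0, 0.6],
    [0, 0, -0.2, 0, 0.6],
    [0, 0, -0.2, 0, 0.6],
    [0, 0, 0, 0, 0.6]
  ]
}}

```text
time: 7.15
eef_pos: [0.5397, 0.1246, 0.1088]
tcp_rot: [0.498, 0.502, -0.498, 0.502]
contact_force: [0.1, -0.1, -0.8]
opening: 0.6
```

Request:
{"fn": "drive_tool", "kwargs": {
  "steps": [
    [0, 0, -0.1, 0, 0.6],
    [0, 0, -0.1, 0, 0.6],
    [0, 0, 0, 0, 0.6]
  ]
}}

```text
time: 7.45
eef_pos: [0.5397, 0.1264, 0.1089]
tcp_rot: [0.498, 0.502, -0.498, 0.502]
contact_force: [-0.3, -0.8, -0.1]
opening: 0.602
```

Request:
{"fn": "drive_tool", "kwargs": {
  "steps": [
    [0, 0, -0.1, 0, 0.6],
    [0, 0, -0.1, 0, 0.6],
    [0, 0, 0, 0, 0.6]
  ]
}}

```text
time: 7.75
eef_pos: [0.5398, 0.1271, 0.109]
tcp_rot: [0.497, 0.502, -0.498, 0.503]
contact_force: [-0.4, -7.1, 0.8]
opening: 0.599
```

Request:
{"fn": "drive_tool", "kwargs": {
  "steps": [
    [0, 0, 0.5, 0, 0.6],
    [-2, 0, 0, 0, 0.6],
    [-3, 0, 0, 0, 0.6],
    [0, 4, -2, -8.2, 0.6],
    [0, 0, 0, -8.2, 0.6],
    [0, 0, 0, -8.2, 0.6],
    [0, 0, 0, -8.2, 0.6],
    [0, 0, 0, -8.2, 0.6],
    [0, 0, 0, -8.2, 0.6],
    [0, 0, 0, -8.2, 0.6]
  ]
}}

```text
time: 8.75
eef_pos: [0.5793, 0.1441, 0.1585]
tcp_rot: [0.194, 0.68, -0.193, 0.68]
contact_force: [0.2, -0.1, 0.2]
opening: 0.601
```

Request:
{"fn": "drive_tool", "kwargs": {
  "steps": [
    [0, 0, 0, -8.2, 0.6],
    [0, 0, 0, -8.2, 0.6],
    [0, 0, 0, -8.2, 0.6],
    [0, 0, 0, -8, 0.6],
    [0, 2, 4, 0, 0.6],
    [0, 2, 3.5, 0, 0.6],
    [0, 0, 0, 0, 0.6]
  ]
}}

```text
time: 9.45
eef_pos: [0.6567, 0.1863, 0.1577]
tcp_rot: [-0.003, 0.707, 0.004, 0.707]
contact_force: [0.1, -0.4, -0.1]
opening: 0.598
```

Run:
```python
from h import *
s=readout.get_state(); print(s['eef_pos'],R.from_quat(s['tcp_rot']).as_matrix().round(4).tolist())
c=cam('scene'); np.savez('scene2.npz',**c); b=c['frame'][230:350,300:460]
d=cam('side'); np.savez('side2.npz',**d); a=d['frame'][100:220,180:340]
save('s2',cv2.resize(np.vstack([b,a]),None,fx=2.5,fy=2.5,interpolation=cv2.INTER_CUBIC))
save('s2',cv2.resize(b,None,fx=5,fy=5,interpolation=cv2.INTER_CUBIC))
```

```text
[0.6566594  0.18633164 0.15765623] [[0.0007, -0.01, 0.9999], [0.002, 0.9999, 0.01], [-1.0, 0.0019, 0.0007]]
```

View pics/s2.png

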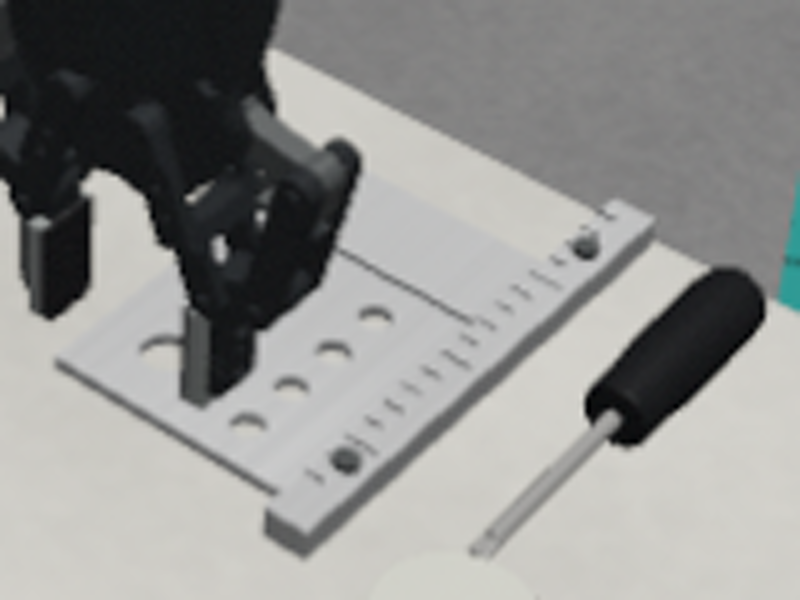

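Crop: the template lies along the rail, with its rear edge running from (55,362) to (275,492) and its line ending at (472,321).

Run:
```python
from h import *
c=dict(np.load('scene2.npz'))
print((toplane(c,np.array([(55,361),(275,490),(472,321),(340,250)])/5+[299.6,229.6],.115)*1e3).round(1))
```

```text
[[639.  139.8 115. ]
 [637.8 227.  115. ]
 [536.1 227.6 115. ]
 [536.5 174.7 115. ]]
```

Request:
{"fn": "drive_tool", "kwargs": {
  "steps": [
    [0, 0, 0.6, 0, 0.6],
    [2, 0, 0, 0, 0.6],
    [2, 0, 0, 0, 0.6],
    [0.6, 0, 0, 0, 0.6],
    [0.3, 0, 0, 0, 0.6],
    [0, 0, 0, 0, 0.6],
    [0, 0, -0.6, 0, 0.6],
    [0, 0, -0.6, 0, 0.6],
    [0, 0, -0.5, 0, 0.6],
    [0, 0, -0.5, 0, 0.6]
  ]
}}

```text
time: 10.55
eef_pos: [0.6383, 0.1844, 0.1108]
tcp_rot: [-0.003, 0.706, 0.003, 0.708]
contact_force: [1.6, 0.8, 0.9]
opening: 0.598
```

Request:
{"fn": "drive_tool", "kwargs": {
  "steps": [
    [0, 0, -0.5, 0, 0.6],
    [0, 0, -0.5, 0, 0.6],
    [0, 0, -0.5, 0, 0.6],
    [0, 0, -0.5, 0, 0.6],
    [0, 0, -0.5, 0, 0.6],
    [0, 0, -0.5, 0, 0.6],
    [0, 0, -0.5, 0, 0.6],
    [0, 0, -0.5, 0, 0.6],
    [0, 0, -0.5, 0, 0.6],
    [0, 0, 0, 0, 0.6]
  ]
}}

```text
time: 11.55
eef_pos: [0.5929, 0.1839, 0.1105]
tcp_rot: [-0.003, 0.707, 0.003, 0.707]
contact_force: [1.2, -0.0, 5.4]
opening: 0.598
```

Run:
```python
from h import *
c=cam('scene'); np.savez('scene3.npz',**c); b=c['frame'][200:340,300:480]
d=cam('side'); np.savez('side3.npz',**d); a=d['frame'][110:230,170:330]
s=readout.get_state();print(s['eef_pos'],s['contact_force'],s['wrist_torque'])
o=np.zeros((600,800,3),np.uint8)
o[:350,:450]=cv2.resize(b,(450,350),interpolation=cv2.INTER_CUBIC);o[180:600,240:800]=cv2.resize(a,(560,420),interpolation=cv2.INTER_CUBIC)
o[:350,:450]=cv2.resize(b,(450,350),interpolation=cv2.INTER_CUBIC)
save('s3',o)
```

```text
[0.59289512 0.18394083 0.11047686] [ 1.30859602e+00 -1.08203240e-03  6.15316637e+00] [ 0.05092785 -0.23496385 -0.02134667]
```

View pics/s3.png

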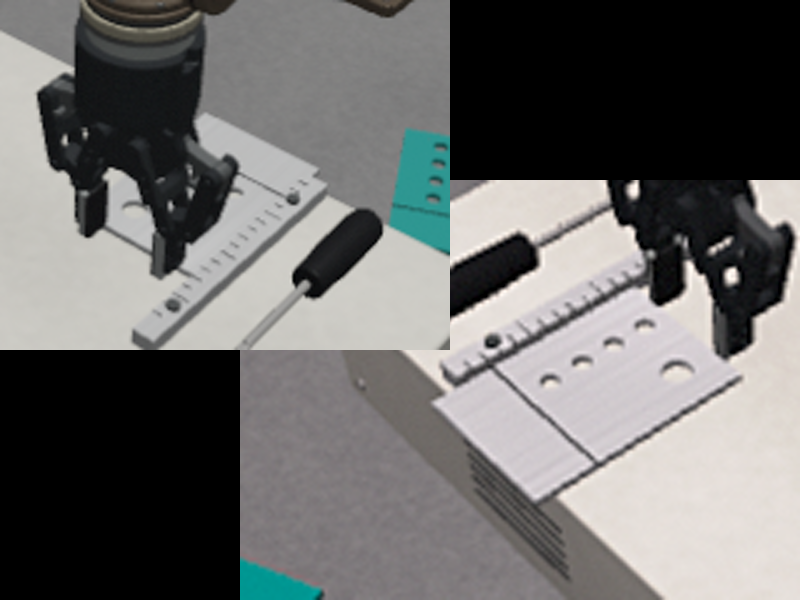

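Side crop: the template slides along the rail, with its line from (492,362) to (600,465) and its rear right corner at (741,378). There is an unexpected upward force of 6 N, so I'm checking whether the tips sit behind the plate or on it.

Run:
```python
from h import *
c=dict(np.load('side3.npz'))
f=lambda p:(np.array(p)-[240,180])/3.5+[169.6,109.6]
print((toplane(c,f([(492,362),(600,465),(741,378),(433,400),(537,500)]),.115)*1e3).round(1))
b=dict(np.load('scene3.npz')); g=lambda p:np.array(p)/2.5+[299.7,199.7]
print((toplane(b,g([(243,178),(292,198)]),.115)*1e3).round(1))
# tip bottoms: side crop finger low corners, scene crop
print('tips on bed', (toplane(c,f([(662,305),(735,356)]),.110)*1e3).round(1),(toplane(b,g([(92,236),(163,276)]),.110)*1e3).round(1))
```

```text
[[485.9 236.8 115. ]
 [484.5 135.8 115. ]
 [581.6 136.4 115. ]
 [444.8 233.8 115. ]
 [445.2 137.8 115. ]]
[[485.9 198.  115. ]
 [481.3 234.1 115. ]]
tips on bed [[588.4 215.2 110. ]
 [593.3 155.8 110. ]] [[593.6 155.5 110. ]
 [592.8 212.5 110. ]]
```

Request:
{"fn": "drive_tool", "kwargs": {
  "steps": [
    [-0.1, 0, 0, 0, 0.6],
    [0, 0, 0, 0, 0.6]
  ]
}}

```text
time: 11.85
eef_pos: [0.5925, 0.1838, 0.1106]
tcp_rot: [-0.003, 0.708, 0.003, 0.707]
contact_force: [1.4, -0.2, 4.8]
opening: 0.605
```

Request:
{"fn": "drive_tool", "kwargs": {
  "steps": [
    [0, 0, 0.3, 0, 0.6],
    [0, 0, 0.2, 0, 0.6],
    [0, 0, 0, 0, 0.6]
  ]
}}

```text
time: 12.15
eef_pos: [0.5971, 0.1837, 0.1093]
tcp_rot: [-0.003, 0.708, 0.003, 0.706]
contact_force: [0.5, -0.1, 0.6]
opening: 0.6
```

Request:
{"fn": "drive_tool", "kwargs": {
  "steps": [
    [0, 0, 0.6, 0, 0.6],
    [0.15, 0, 0, 0, 0.6],
    [0, 0, 0, 0, 0.6]
  ]
}}

```text
time: 12.45
eef_pos: [0.604, 0.1839, 0.1088]
tcp_rot: [-0.003, 0.707, 0.003, 0.707]
contact_force: [-0.2, 0.1, -0.3]
opening: 0.606
```

Request:
{"fn": "drive_tool", "kwargs": {
  "steps": [
    [0, 0, -0.4, 0, 0.6],
    [0, 0, -0.4, 0, 0.6],
    [0, 0, -0.4, 0, 0.6],
    [0, 0, -0.3, 0, 0.6],
    [0, 0, 0, 0, 0.6]
  ]
}}

```text
time: 12.95
eef_pos: [0.5887, 0.1839, 0.1095]
tcp_rot: [-0.003, 0.707, 0.003, 0.707]
contact_force: [0.1, 0.6, 0.2]
opening: 0.601
```

Request:
{"fn": "drive_tool", "kwargs": {
  "steps": [
    [0.05, 0, -0.3, 0, 0.6],
    [0, 0, -0.3, 0, 0.6],
    [0, 0, -0.3, 0, 0.6],
    [0, 0, -0.3, 0, 0.6],
    [0, 0, -0.2, 0, 0.6],
    [0, 0, 0, 0, 0.6]
  ]
}}

```text
time: 13.55
eef_pos: [0.5752, 0.1837, 0.1093]
tcp_rot: [-0.003, 0.707, 0.003, 0.707]
contact_force: [1.0, 0.5, 2.8]
opening: 0.597
```

Run:
```python
from h import *
d=cam('side'); np.savez('side4.npz',**d); b=cam('scene'); np.savez('scene4.npz',**b)
print(readout.get_state()['eef_pos'])
a=d['frame'][120:220,190:350]
save('s4',cv2.resize(a,None,fx=5,fy=5,interpolation=cv2.INTER_CUBIC))
```

```text
[0.57521409 0.18375405 0.10925228]
```

View pics/s4.png

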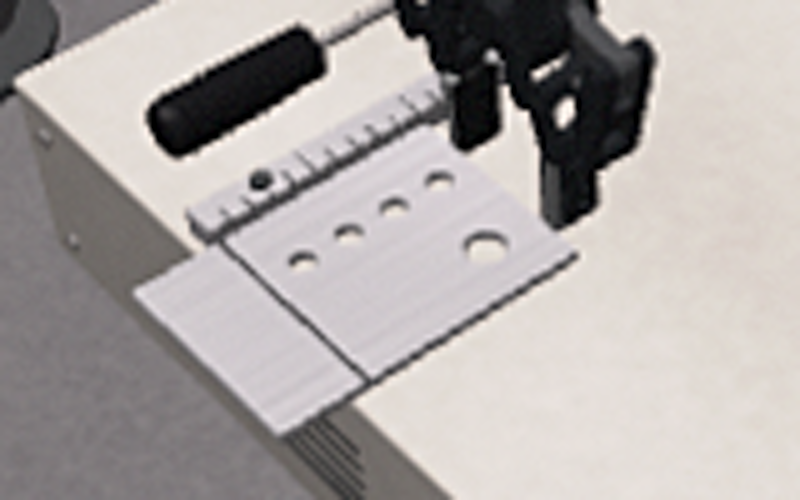

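Line runs from (222,237) to (367,383), with the front corners at (135,293) and (282,436), the rear right corner at (578,257) and the rail's near corner at about (210,240).

Run:
```python
from h import *
c=dict(np.load('side4.npz'));f=lambda p:np.array(p)/5+[189.6,119.6]
print((toplane(c,f([(222,237),(367,383),(135,292),(282,434),(578,255)]),.115)*1e3).round(1))
print('rail',(toplane(c,f([(212,230),(190,212)]),.122)*1e3).round(1))
b=dict(np.load('scene4.npz')); save('s5',cv2.resize(b['frame'][190:310,330:490],None,fx=5,fy=5,interpolation=cv2.INTER_CUBIC))
```

```text
[[466.4 234.3 115. ]
 [463.8 137.  115. ]
 [425.1 231.8 115. ]
 [426.2 137.4 115. ]
 [563.2 136.7 115. ]]
rail [[462.5 233.4 122. ]
 [461.6 247.1 122. ]]
```

View pics/s5.png

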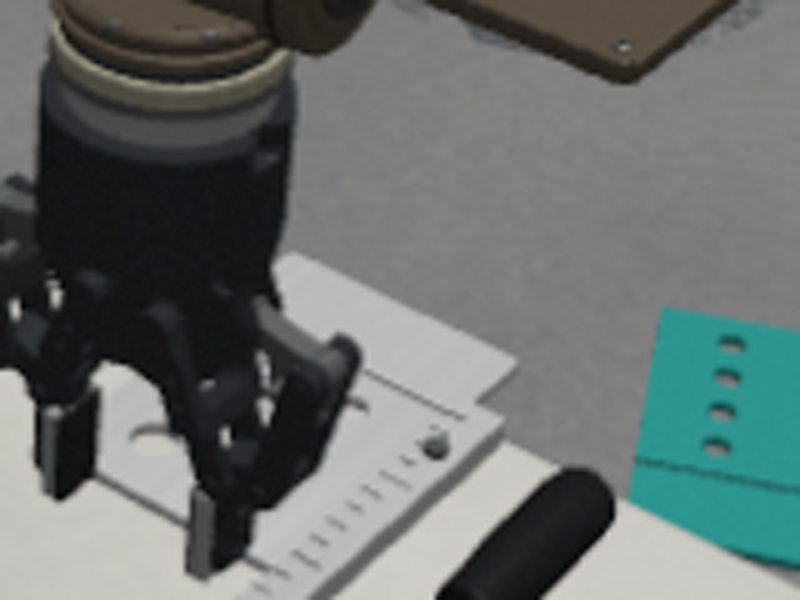

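Scene crop agrees: the template is along the rail and its line is just behind the bed edge. About 8 mm remains, so the TCP goes to x = 0.567.

Request:
{"fn": "drive_tool", "kwargs": {
  "steps": [
    [0, 0, -0.2, 0, 0.6],
    [0, 0, -0.2, 0, 0.6],
    [0, 0, -0.2, 0, 0.6],
    [0, 0, -0.1, 0, 0.6],
    [0, 0, 0, 0, 0.6]
  ]
}}

```text
time: 14.15
eef_pos: [0.5684, 0.1836, 0.1092]
tcp_rot: [-0.003, 0.707, 0.003, 0.707]
contact_force: [2.6, -1.2, 5.0]
opening: 0.602
```

Request:
{"fn": "drive_tool", "kwargs": {
  "steps": [
    [0, 0, -0.12, 0, 0.6],
    [0, 0, 0, 0, 0.6]
  ]
}}

```text
time: 14.35
eef_pos: [0.5672, 0.1836, 0.1092]
tcp_rot: [-0.003, 0.707, 0.003, 0.707]
contact_force: [3.2, 0.6, 4.6]
opening: 0.6
```

Request:
{"fn": "drive_tool", "kwargs": {
  "steps": [
    [0, 0, 0.5, 0, 0.6],
    [-2, 0, 0, 0, 0.6],
    [-2.5, 0, 0, 0, 0.6],
    [0, -3.7, -3, 0, 0.6],
    [0, -4.2, -4.3, 0, 0.6],
    [0, 0, 0, 8.2, 0.6],
    [0, 0, 0, 8.2, 0.6],
    [0, 0, 0, 8.2, 0.6],
    [0, 0, 0, 8.2, 0.6],
    [0, 0, 0, 8.2, 0.6]
  ]
}}

```text
time: 15.35
eef_pos: [0.5046, 0.1111, 0.1515]
tcp_rot: [0.246, 0.665, -0.247, 0.66]
contact_force: [-0.9, 0.2, -0.1]
opening: 0.599
```

Request:
{"fn": "drive_tool", "kwargs": {
  "steps": [
    [0, 0, 0, 8.2, 0.6],
    [0, 0, 0, 8.2, 0.6],
    [0, 0, 0, 8.2, 0.6],
    [0, 0, 0, 8.2, 0.6],
    [0, 0, 0, 8.2, 0.6],
    [0, 0, 0, 8, 0.6],
    [0, 0, 0, 0, 0.6],
    [0, 0, 0, 0, 0.6]
  ]
}}

```text
time: 16.15
eef_pos: [0.5055, 0.1111, 0.1523]
tcp_rot: [0.496, 0.504, -0.498, 0.502]
contact_force: [-0.4, -0.2, 1.0]
opening: 0.6
```

Request:
{"fn": "drive_tool", "kwargs": {
  "steps": [
    [2, 0, 0, 0, 0.6],
    [1.5, 0, 0, 0, 0.6],
    [0.5, 0, 0, 0, 0.6],
    [0.35, 0, 0, 0, 0.6],
    [0, 0, 0, 0, 0.6],
    [0, 0, -0.3, 0, 0.6],
    [0, 0, -0.3, 0, 0.6],
    [0, 0, -0.3, 0, 0.6],
    [0, 0, -0.3, 0, 0.6],
    [0, 0, 0, 0, 0.6]
  ]
}}

```text
time: 17.15
eef_pos: [0.5068, 0.1236, 0.1106]
tcp_rot: [0.498, 0.502, -0.497, 0.503]
contact_force: [-0.2, 0.4, 0.8]
opening: 0.6
```

Request:
{"fn": "drive_tool", "kwargs": {
  "steps": [
    [0, 0, -0.2, 0, 0.6],
    [0, 0, -0.1, 0, 0.6],
    [0, 0, -0.1, 0, 0.6],
    [0, 0, 0, 0, 0.6]
  ]
}}

```text
time: 17.55
eef_pos: [0.5067, 0.1272, 0.1103]
tcp_rot: [0.498, 0.502, -0.498, 0.502]
contact_force: [-0.1, -0.5, -0.1]
opening: 0.601
```

Request:
{"fn": "drive_tool", "kwargs": {
  "steps": [
    [0, 0, 0.5, 0, 0.6],
    [0.15, 0, 0, 0, 0.6],
    [0, 0, 0, 0, 0.6],
    [0, 0, -0.3, 0, 0.6],
    [0, 0, -0.2, 0, 0.6],
    [0, 0, 0, 0, 0.6]
  ]
}}

```text
time: 18.15
eef_pos: [0.5066, 0.1267, 0.1089]
tcp_rot: [0.497, 0.502, -0.498, 0.503]
contact_force: [-1.2, -3.2, -0.2]
opening: 0.6
```

Request:
{"fn": "drive_tool", "kwargs": {
  "steps": [
    [0, 0, -0.1, 0, 0.6],
    [0, 0, 0, 0, 0.6]
  ]
}}

```text
time: 18.35
eef_pos: [0.5066, 0.1268, 0.1089]
tcp_rot: [0.496, 0.502, -0.499, 0.503]
contact_force: [-1.4, -6.2, 0.7]
opening: 0.599
```

Request:
{"fn": "drive_tool", "kwargs": {
  "steps": [
    [0, 0, -0.1, 0, 0.6],
    [0, 0, 0, 0, 0.6]
  ]
}}

```text
time: 18.55
eef_pos: [0.5065, 0.127, 0.1089]
tcp_rot: [0.496, 0.502, -0.499, 0.504]
contact_force: [-2.3, -9.0, 1.0]
opening: 0.602
```

Snug (9 N against the rail). Now I back off, rise, move clear and check.

Request:
{"fn": "drive_tool", "kwargs": {
  "steps": [
    [0, 0, 0.3, 0, 0.6],
    [0, 0, 0.6, 0, 0.6],
    [-2, 0, 0, 0, 0.6],
    [-4, 0, 0, 0, 0.6],
    [-4, 0, 2, 0, 0.6],
    [0, 0, 4.5, 0, 0.6],
    [0, 0, 4.5, 0, 0.6],
    [0, 0, 4.5, 0, 0.6],
    [0, 0, 4.5, 0, 0.6],
    [0, 0, 0, 0, 0.6]
  ]
}}

```text
time: 19.55
eef_pos: [0.5088, -0.0841, 0.2091]
tcp_rot: [0.499, 0.5, -0.499, 0.501]
contact_force: [0.4, -0.5, -0.1]
opening: 0.601
```

Run:
```python
from h import *
d=cam('side'); np.savez('side5.npz',**d); b=cam('scene'); np.savez('scene5.npz',**b)
print(readout.get_state()['eef_pos'])
a=d['frame'][120:195,190:330]; c=b['frame'][220:295,340:480]
save('s6',np.vstack([cv2.resize(x,(560,300),interpolation=cv2.INTER_CUBIC) for x in (a,c)]))
```

```text
[ 0.50854213 -0.08035371  0.20867418]
```

View pics/s6.png

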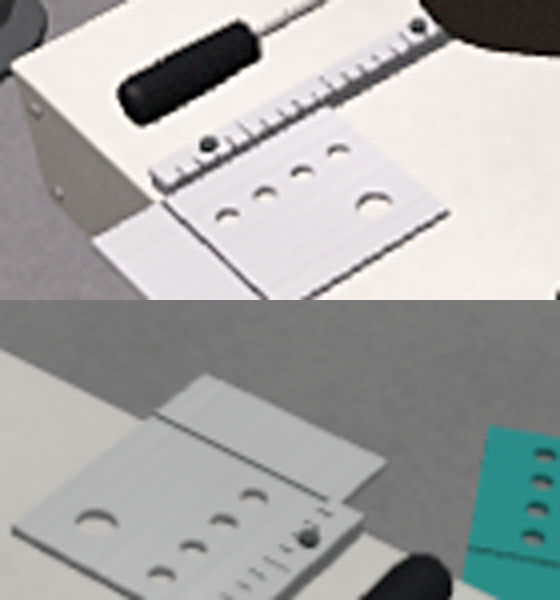

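Both halves show the template snug along the rail. The scribed line meets the bed edge at (150,415) in the scene half and at (163,203) in the side half. One numeric check.

Run:
```python
from h import *
c=dict(np.load('side5.npz'));f=lambda p:np.array(p)/4+[189.6,119.6]
print((toplane(c,f([(163,203),(93,240),(449,210)]),.115)*1e3).round(1),'rail',(toplane(c,f([(169,185),(151,172)]),.122)*1e3).round(1))
b=dict(np.load('scene5.npz'));g=lambda p:(np.array(p)-[0,300])/4+[339.6,219.6]
print((toplane(b,g([(328,500),(152,411),(386,461),(207,373),(13,527)]),.115)*1e3).round(1),'rail',(toplane(b,g([(332,496+2),(364,516)]),.122)*1e3).round(1))
```

```text
[[456.  231.4 115. ]
 [417.4 233.  115. ]
 [555.9 137.8 115. ]] rail [[461.9 233.  122. ]
 [460.3 246.  122. ]]
[[455.4 227.1 115. ]
 [455.3 135.2 115. ]
 [416.7 231.3 115. ]
 [416.2 137.  115. ]
 [557.2 139.  115. ]] rail [[460.8 231.8 122. ]
 [461.8 248.1 122. ]]
```

```bash
python3 -c "
from h import *
print(sign_off(), readout.get_state()['time'])"
```

```text
the job is handed in; nothing more can be done
the job is handed in; nothing more can be done
```

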